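Point out the stray coupling in the guarded inspection nest

ROBOT

A 6-joint arm with a two-finger parallel gripper is mounted at the origin on a cart in front of the work surface, level with it; the furniture and walls round the work are solid. World frame = base frame: x ahead of the robot, y to its left, z up, the work surface at z = 0. Lengths are in m, angles in rad, forces in N, time in s.
With the tool pointing down it reaches from about 0.275 to 0.775 m from the base axis. Payload 14.6 kg.
Tool frame: the origin (TCP) lies between the finger pads; the fingertips stand 25 mm ahead of it and the grasp point (between the pads) lies 6 mm ahead of it; y points along the fingers, z is the direction in which the jaws open and shut, and the axes are right-handed (so a half turn about y gives the same grasp; the last joint's range is limited). The gripper opens to 85 mm and grips with 20 to 120 N. Pads are 22 mm wide; open, the fingers measure 114 mm over their backs; the gripper's body (76 mm by 85 mm) begins 54 mm behind the grasp point. The pads swing forward as they close: fully open they stand 13 mm farther back than shut.
Start: joints at [-0.155, 0.263, -0.048, 1.259, 0, 1.415], TCP at [0.525, -0, 0.229] pointing down, gripper open.
Joint ranges: [-2.65, 2.65], [-0.89, 1.7], [-1.18, 1.37], [-2.13, 2.11], [-1.35, 1.29], [-3.14, 3.14]. Speed limits (rad/s): [1.89, 1.89, 2.57, 2.79, 3.14, 3.14].

INTERFACE

Orientations are given as [roll, pitch, yaw] about the fixed x, y, z axes, in that order (R = Rz(yaw) Ry(pitch) Rx(roll)).
In Python, from workcell import get_state, get_image, camera_model, finish_job gives the robot as it stands. The module is installed in compiled form; this text tells all that it offers.
- The arm moves only by the tool send_rows, never from a script. Its argument "series" is a list of rows, each a list of 7 numbers: the shift along the world's x, y, z in mm, then the turn, a rotation vector about the world's x, y, z in rad, then the opening, from -1 (shut) to 1 (fully open), so that 0 is half open. A call has 1 to 5 rows; each row is the pose to reach, as a shift and turn from the pose commanded when the call began; what a row does not reach only later rows make up. A row lasts 1/10 s, in which the tool goes at most 50 mm and 8.59 degrees, less where a joint would pass 70% of its speed; a pose out of reach is approached as far as the arm can. A call with a gripper value outside its range is refused whole. The fingers move at their own pace and stop on an object; "grip_force" is the grip in N (left out, the last holds). Time passes only in rows, so rows that repeat a pose let the fingers close. It gives the time, the measured TCP pose, the force and the opening at its end, in the units of the state.
- get_state(): the state, without advancing time (a new reading comes with each control period).
- get_image(name): name is "scene" or "side" or "wrist"; returns (picture, depth): 480x640x3 uint8, red, green, blue; 480x640 float32, m along the optical axis (not along the pixel's ray), 0 where there is no reading.
- camera_model(name): a dict with "K" (3x3 intrinsics, pixels), "dist" ([k1, k2, p1, p2, k3] as OpenCV has them; the pictures are not rectified), "rvec" (rotation vector, rad) and "tvec" (3), from world to camera coordinates, as OpenCV has them. Camera axes: x right, y down, z forward; pixel columns grow to the right and rows downward; lengths in m; the calibration is good to about 2 mm. A picture is of the moment at which its call begins: read the wrist's pose just before it. camera_model takes no time and is no camera call; for the wrist camera it gives the pose at the moment of the call.
- finish_job(): hands the job in, once; it reports no verdict.
The state is a dict: "time_s": time; "qpos": joint angles; "joint_vel": joint speeds; "joint_efforts": joint torques, N m; "ee_pos": TCP position; "eef_rot": TCP orientation; "ft_force": force on the tool from outside, world axes, zero at the start; "wrist_torque": the same for the moment, N m; "width": finger opening in m.
Only numpy, scipy, OpenCV 4.12 (cv2) and the standard library are available. Lean on these libraries where they do the work, as an engineer would, in place of code of your own. Each camera call takes 0.05 s, during which the arm holds its last target.

TASK

A coupling with a red nut has got in among the green ones in the inspection nest. With a fingertip, push the stud of the swivel catch aside to free the clear guard, push the guard fully open to its stop, and then point down at the top of the red-nutted coupling from about 2 cm above it. Hold there for at least two seconds and finish still pointing, so that a colleague can find it; lift nothing, touch no coupling, and leave the other things on the bench where they are.

Things in the scene. Friction and masses are not known exactly. Their poses are not given: they have to be found in the camera images.
- nest: Fixed inspection nest. Dark grey base plate 190 x 380 x 12 mm (nest x -110..80, y -190..190); origin on the worktop, own x about away from the robot, y to its left, yaw within 0.2 rad. Grey six-seat block: seats at nest x -26 and 26, y 42, 88 and 134. Guide rods along nest y at x -65 and 65, 62 mm up, end supports 76 mm high at y -180 and 180.
- guard (a joint): Travel (m) of the clear 150 x 160 mm guard plate on the rods, its top 77 mm above the worktop. 0 (starts 0 to 0.004): closed, 6 mm above the couplings' tops. Grows as it slides toward nest -y; 0.170: fully open, at its stop. About 2 N moves it; it stays where it is left. The engaged catch blocks it.
- guard_flange (a point): Middle of the outer (+y) face of the guard's push flange: upright aluminium strip with red top edge at the guard's +y end, 100 mm long along nest x, 4 mm thick, 77 to 109 mm above the worktop; this point is 92 mm up, at nest (0, 168) mm closed and (0, -2) fully open. Push this face toward nest -y to open.
- catch (a joint): Angle (rad) of the steel swivel catch in front of the guard, turning on a vertical pin. 0 (starts 0 to 0.1): engaged, its 60 mm arm stands in the path of the guard's front bearing block. Grows anticlockwise seen from above to its stop at 0.90; clear of the guard from 0.5. About 1 N at the stud turns it; it stays where it is left.
- catch_stud (a point): Middle of the catch's upright black stud, 14 mm diameter, 58 to 94 mm above the worktop (this point 76 mm up), 34 mm from the pin; at catch angle q it lies at nest (-94 - 34 cos q, -52 - 34 sin q) mm, so toward the robot from the pin when engaged. Push it toward nest -y (robot's right) round the pin. Free space around it.
- catch_pivot (a point): Centre line of the catch's pin, at nest (-94, -52) mm, 76 mm above the worktop.
- coupling_red_top (a point): Centre of the top end of the only coupling with a red nut, the one to point at. Loose, 56 mm high, 31 mm across the nut, white body 27 mm in diameter; stands upright 14 mm deep in any one of the six seats, its top 68 mm above the worktop. The next couplings stand 46 mm or more away.
- coupling_red: The same red-nutted coupling; origin at the centre of its underside, z up.
- coupling_green_0: One of five like couplings with a green nut in the other seats, loose, 56 mm high; origin at the centre of its underside. To be left alone.
- coupling_green_1: One of five like couplings with a green nut in the other seats, loose, 56 mm high; origin at the centre of its underside. To be left alone.
- coupling_green_2: One of five like couplings with a green nut in the other seats, loose, 56 mm high; origin at the centre of its underside. To be left alone.
- coupling_green_3: One of five like couplings with a green nut in the other seats, loose, 56 mm high; origin at the centre of its underside. To be left alone.
- coupling_green_4: One of five like couplings with a green nut in the other seats, loose, 56 mm high; origin at the centre of its underside. To be left alone.
- loupe: Black round loupe, 36 mm in diameter, 19 mm high; origin under its centre. Bystander.
- setting_ring: Plain steel setting ring, 45 mm in diameter, 12 mm high; origin under its centre. Bystander.
- brush: Wooden bench brush, 145 mm long, 12 mm high; origin under its centre. Bystander.
- screwdriver: Yellow-handled screwdriver, 136 mm long, 18 mm high; origin under its centre. Bystander.
- tape_roll: Roll of masking tape, 102 mm in diameter, 24 mm high; origin under its centre. Bystander.

How it is judged:
By the outcome, as a careful person would: the job done as asked, in the order asked, and still so for the second after the job is handed in, with the robot touching nothing.
It also fails if it takes over 64 s, if anything falls off the work surface, if the arm or the gripper's body presses on something with over 40 N, if the wrist force passes 120 N, or if a joint passes its speed limit or range.

## Working session

There is one attempt and no reset: what is moved stays moved. The work goes in short steps, Python scripts to look and compute and a tool call to move; the robot and the scene stay as the last step left them, time stands still between calls to the robot, and variables do not carry over. Pictures are saved under pics/ and viewed, and the job is handed in when it is done.

Besides the shell and the picture viewer there is one more tool, called after "Emit:" as a command line: name --pt "numbers of a row" for each row, then --argument value for the rest. send_rows: Moves the arm, as the interface text tells. Its arguments: {"type":"object","properties":{"series":{"type":"array"},"grip_force":{"type":"number"}},"required":["series"]}

```bash
mkdir -p pics; python3 - <<'E'
from workcell import *
import cv2
s=get_state();print(s)
for n in["scene","side","wrist"]:
    m=camera_model(n);print(n,m)
    im,d=get_image(n);cv2.imwrite(f"pics/{n}0.png",im[:,:,::-1])
    import numpy as np
    np.savez(f"pics/{n}0.npz",im=im,d=d,**{k:np.array(v) for k,v in m.items()})
E
```

```text
{'time_s': 0.0, 'qpos': array([-1.55297855e-01,  2.63519626e-01, -4.89538043e-02,  1.25940038e+00,
       -6.36878334e-07,  1.41548054e+00]), 'joint_vel': array([ 0.00027698, -0.00013504,  0.0003431 , -0.00030778,  0.00027885,
       -0.00120993]), 'joint_efforts': array([ 6.28219332e-04, -6.37613010e+01,  3.84567368e+01,  1.37825581e-02,
        8.02127857e-07, -5.80562346e-05]), 'ee_pos': array([5.24713998e-01, 4.04936077e-05, 2.28620621e-01]), 'eef_rot': array([-1.57186093e+00,  1.66048196e-04, -1.57077848e+00]), 'ft_force': array([ 0.31830467, -0.52632438, -0.44443403]), 'wrist_torque': array([ 0.01562538,  0.00752888, -0.0083815 ]), 'width': 0.08560479235902545}
scene {'K': array([[589.86563645,   0.        , 318.87385049],
       [  0.        , 589.86563645, 235.39238872],
       [  0.        ,   0.        ,   1.        ]]), 'dist': array([-0.15737959,  0.        ,  0.        ,  0.        ,  0.        ]), 'rvec': array([ 0.98517286, -2.36012535,  1.12870701]), 'tvec': array([0.37894259, 0.2870902 , 1.4174216 ])}
side {'K': array([[477.85909214,   0.        , 322.66826586],
       [  0.        , 477.85909214, 240.91415971],
       [  0.        ,   0.        ,   1.        ]]), 'dist': array([-0.1045647,  0.       ,  0.       ,  0.       ,  0.       ]), 'rvec': array([ 2.15229023, -0.24520112,  0.14953134]), 'tvec': array([-0.4972109 ,  0.14650577,  0.99536464])}
wrist {'K': array([[355.19245247,   0.        , 319.71310681],
       [  0.        , 355.19245247, 231.80506768],
       [  0.        ,   0.        ,   1.        ]]), 'dist': array([0.00089949, 0.        , 0.        , 0.        , 0.        ]), 'rvec': array([-2.83897993e+00,  2.46759811e-05,  1.72907704e-03]), 'tvec': array([-0.52366759, -0.03908467,  0.38062615])}
```

View pics/scene0.png

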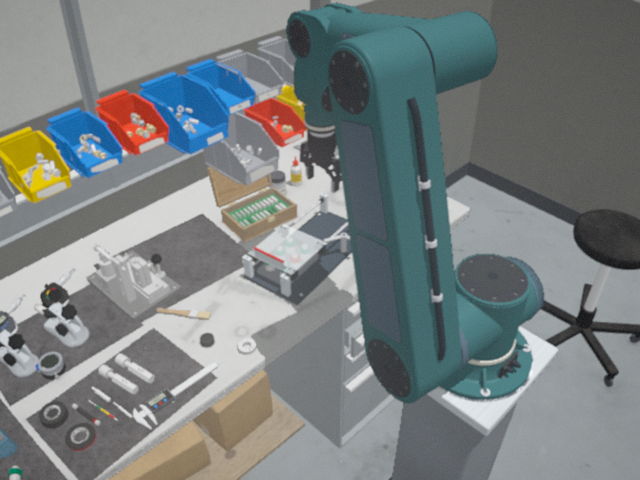

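View pics/side0.png

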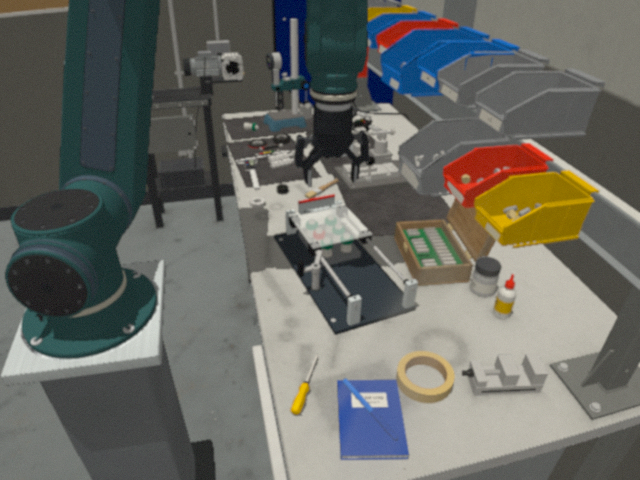

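View pics/wrist0.png

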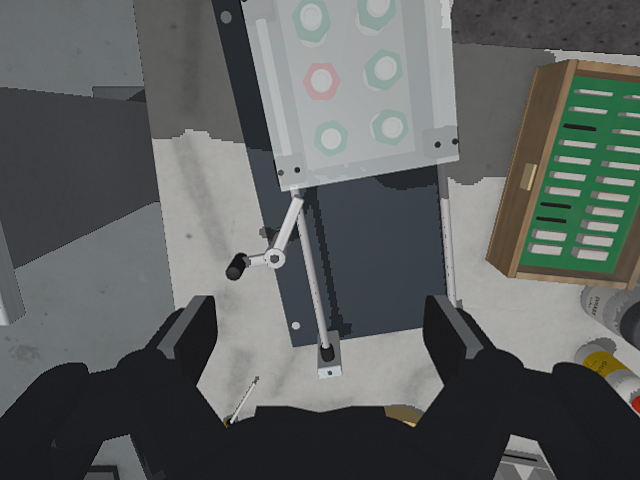

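The wrist view shows the catch stud near (237,267), its pin at (275,258), the red nut at (321,82) and the -y end support near (328,370). I'll zoom in to measure these.

```bash
cat > h.py <<'E'
import numpy as np,cv2
def load(n):return np.load(f"pics/{n}.npz")
def ray(m,px,z):
    R=cv2.Rodrigues(m['rvec'])[0];C=-R.T@m['tvec']
    u=cv2.undistortPoints(np.array([[px]],float),m['K'],m['dist'])[0,0]
    d=R.T@np.array([u[0],u[1],1]);return C+d*(z-C[2])/d[2]
def dep(m,px):
    x,y=map(int,np.round(px));D=float(m['d'][y,x])
    R=cv2.Rodrigues(m['rvec'])[0]
    u=cv2.undistortPoints(np.array([[px]],float),m['K'],m['dist'])[0,0]
    return R.T@(D*np.array([u[0],u[1],1])-m['tvec'])
def proj(m,P):return cv2.projectPoints(np.array(P,float).reshape(-1,3),m['rvec'],m['tvec'],m['K'],m['dist'])[0][:,0]
E
python3 - <<'E'
from h import *
m=load('wrist0');im=m['im'][:,:,::-1]
R=cv2.Rodrigues(m['rvec'])[0];print("C",-R.T@m['tvec'])
c=im[180:390,200:470];cv2.imwrite('pics/c1.png',cv2.resize(c,None,fx=2.9,fy=2.8,interpolation=cv2.INTER_CUBIC))
c=im[0:200,210:480];cv2.imwrite('pics/c2.png',cv2.resize(c,None,fx=2.9,fy=2.9,interpolation=cv2.INTER_CUBIC))
hsv=cv2.cvtColor(m['im'],cv2.COLOR_RGB2HSV)
h,s,v=cv2.split(hsv)
red=(((h<10)|(h>170))&(s>50)&(v>120)).astype(np.uint8);red[:,:280]=0;red[:,:]=red;red[150:]=0
n,l,st,ce=cv2.connectedComponentsWithStats(red);print([(st[i],ce[i]) for i in range(1,n) if st[i,4]>30])
for p in [(237,267),(240,262),(275,258),(328,372),(321,82),(400,250),(300,190),(430,150)]:print(p,dep(m,p))
E
```

```text
C [0.52412774 0.07601951 0.37435648]
[]
(237, 267) [ 0.45311163 -0.04309775  0.09374223]
(240, 262) [ 0.45321757 -0.04314817  0.08235365]
(275, 258) [ 0.48352565 -0.04169599  0.07640297]
(328, 372) [ 0.53197061 -0.16235915  0.07865771]
(321, 82) [0.52477282 0.10458604 0.07909767]
(400, 250) [ 0.6106068  -0.05742685  0.01298013]
(300, 190) [0.50346213 0.00836627 0.01375709]
(430, 150) [0.61397652 0.05328058 0.07695179]
```

View pics/c1.png

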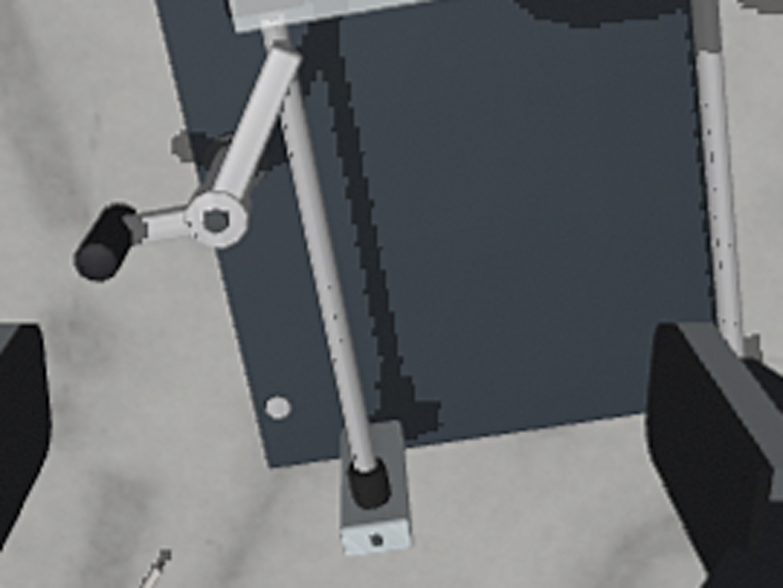

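View pics/c2.png

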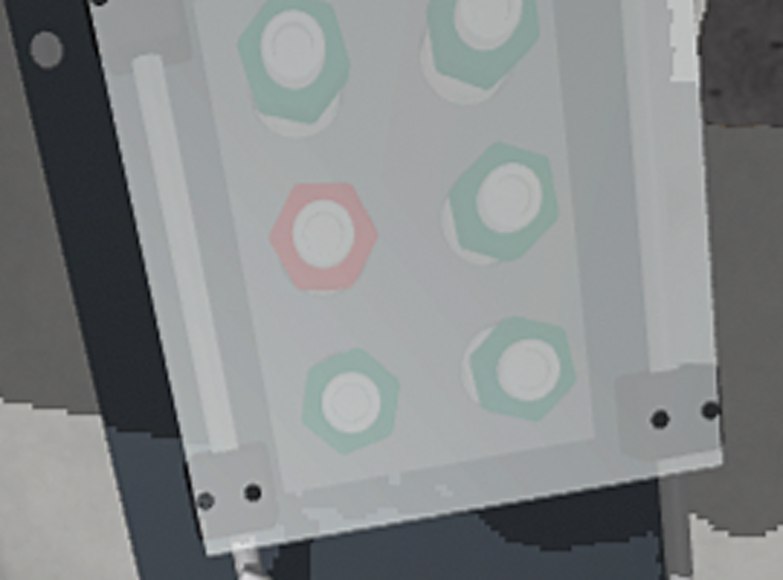

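```bash
python3 - <<'E'
from h import *
m=load('wrist0')
# name,px,nest xy,z
P=[('pivot',(274.8,258.2),(-94,-52),.076),('corner',(293.1,346.8),(-110,-190),.012),('red',(322,80.7),(-26,88),.068),('g1',(330.7,138.3),(-26,42),.068),('g2',(392.4,127.6),(26,42),.068),('g3',(386.5,68),(26,88),.068)]
W=np.array([ray(m,p,z)[:2] for _,p,_,z in P]);N=np.array([p[2] for p in P])/1000
a=N-N.mean(0);b=W-W.mean(0)
th=np.arctan2((a[:,0]*b[:,1]-a[:,1]*b[:,0]).sum(),(a*b).sum())
R=np.array([[np.cos(th),-np.sin(th)],[np.sin(th),np.cos(th)]]);t=W.mean(0)-R@N.mean(0)
print('yaw',th,'o',t);
for p,w,n in zip(P,W,N):print(p[0],w.round(4),((R@n+t-w)*1000).round(1))
g=lambda x,y:(R@np.array([x,y])/1000+t).round(4)
s=ray(m,(233.8,273.2),.094)[:2];sn=R.T@(s-t);print('stud',s,'nest',sn*1000,'q',np.arctan2(-(sn[1]+.052),-(sn[0]+.094)))
for px in [(281,191.4),(459,159.7)]:print('guardcorner nest',R.T@(ray(m,px,.077)[:2]-t)*1000)
for q in (0,.5,.9):print(q,g(-94-34*np.cos(q),-52-34*np.sin(q)))
print('flange',g(0,168),g(0,-2),'red',g(-26,88),'dir -y',R@[0,-1], 'supports',g(-65,-180),g(65,-180),g(-65,180),g(65,180))
np.savez('nest.npz',R=R,t=t)
for n in('scene','side'):
    mm=load(n+'0')
    print(n,[(k,proj(mm,[*g(*xy),z])[0].round(1)) for k,xy,z in [('flangetop',(0,168),.109),('fl-',(-50,168),.109),('fl+',(50,168),.109),('corner',(-110,-190),.012),('supA',(-65,-180),.076),('supB',(65,-180),.076),('stud',(-128,-52),.094)]])
E
```

```text
yaw 0.17745595939877593 o [0.56636697 0.02521126]
pivot [ 0.4833 -0.042 ] [-0.3 -0.5]
corner [ 0.492  -0.1803] [-0.4 -0.9]
red [0.5256 0.1066] [-0.4  0.6]
g1 [0.5329 0.0622] [ 0.4 -0.2]
g2 [0.5839 0.0707] [0.6 0.4]
g3 [0.5765 0.1159] [-0.1  0.5]
stud [ 0.45002949 -0.04874187] nest [-127.56516092  -52.2551727 ] q 0.0076021618229524055
guardcorner nest [-75.30183979   7.22753909]
guardcorner nest [74.64829338  7.18928245]
0 [ 0.4496 -0.0486]
0.5 [ 0.4565 -0.0639]
0.9 [ 0.4669 -0.0725]
flange [0.5367 0.1906] [0.5667 0.0232] red [0.5252 0.1072] dir -y [ 0.17652606 -0.98429597] supports [ 0.5342 -0.1634] [ 0.6621 -0.1405] [0.4706 0.1909] [0.5986 0.2139]
scene [('flangetop', array([267.9, 254.4])), ('fl-', array([282.9, 261.5])), ('fl+', array([253.5, 247.4])), ('corner', array([373.1, 229.1])), ('supA', array([359.4, 208.6])), ('supB', array([323.8, 194.5])), ('stud', array([354.2, 233.3]))]
side [('flangetop', array([315.5, 196.4])), ('fl-', array([296.9, 200.1])), ('fl+', array([333.6, 192.9])), ('corner', array([334.4, 330.5])), ('supA', array([354.2, 297.1])), ('supB', array([411. , 280.9])), ('stud', array([299.9, 261. ]))]
```

The six landmarks fit the nest pose to better than 1 mm, with yaw 0.177 rad. The red coupling is in seat (-26, 88) and the catch is engaged. The flange point reprojected into the side and scene pictures lands on the red edge. Next I close the jaws, turn the tool to the nest yaw and move above the start of the stud push.

Emit:
send_rows --pt "-40 -10 0 0 0 0.1 -1" --pt "-82 -21 0 0 0 0.177 -1" --pt "-82 -21 0 0 0 0.177 -1" --pt "-82 -21 0 0 0 0.177 -1" --pt "-82 -21 0 0 0 0.177 -1" --grip_force 30

```text
time_s: 0.65
ee_pos: [0.4437, -0.021, 0.2291]
eef_rot: [-1.57, -0.0, -1.394]
ft_force: [0.6, -0.4, 0.4]
width: 0.0125
```

Emit:
send_rows --pt "0 0 -20 0 0 0 -1" --pt "0 0 -40 0 0 0 -1" --pt "0 0 -60 0 0 0 -1" --pt "0 0 -70 0 0 0 -1" --pt "0 0 -70 0 0 0 -1"

```text
time_s: 1.15
ee_pos: [0.4429, -0.0208, 0.1581]
eef_rot: [-1.573, 0.001, -1.394]
ft_force: [-0.4, -0.1, 0.9]
width: -0.0002
```

```bash
cat > look.py <<'E'
import sys
from workcell import *
from h import *
tag=sys.argv[1]
s=get_state();print({k:np.round(s[k],4) for k in('time_s','ee_pos','eef_rot','ft_force','width')})
for n in sys.argv[2:]:
    m=camera_model(n);im,d=get_image(n)
    cv2.imwrite(f"pics/{n}{tag}.png",im[:,:,::-1])
    np.savez(f"pics/{n}{tag}.npz",im=im,d=d,**{k:np.array(v) for k,v in m.items()})
    N=np.load('nest.npz');
    nn=N['R'].T@(s['ee_pos'][:2]-N['t'])*1000
    print('nest tcp',nn.round(1),n,'tip px',proj(m,[s['ee_pos']-[0,0,.025]])[0].round(1))
E
python3 look.py 1 wrist side
```

```text
{'time_s': np.float64(1.15), 'ee_pos': array([ 0.4429, -0.0208,  0.1581]), 'eef_rot': array([-1.5728e+00,  9.0000e-04, -1.3937e+00]), 'ft_force': array([-0.381 , -0.1152,  0.9259]), 'width': np.float64(-0.0002)}
nest tcp [-129.6  -23.5] wrist tip px [321.3 273.6]
nest tcp [-129.6  -23.5] side tip px [293.9 238.5]
```

View pics/wrist1.png

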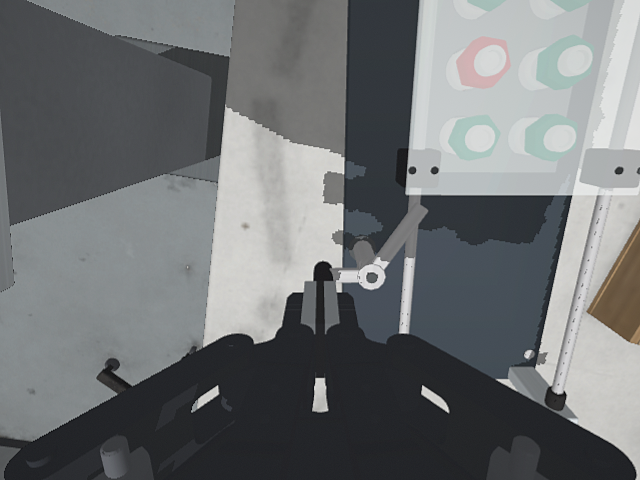

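View pics/side1.png

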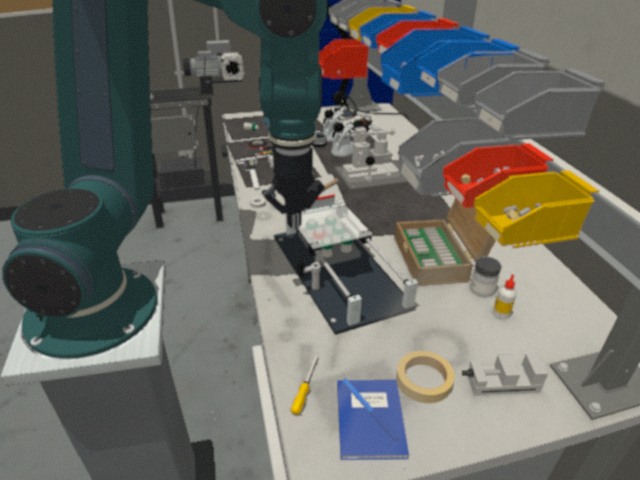

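```bash
python3 - <<'E'
from h import *
m=load('wrist1');N=np.load('nest.npz')
e=np.array([0.4429,-0.0208,0.1581])
for p in [(310,284),(310,290),(330,284),(330,300),(311,310),(311,330),(330,330),(292,300),(345,300),(292,320)]:
    q=dep(m,p)-e;print(p,np.r_[N['R'].T@q[:2],q[2]].round(4)*1000)
c=m['im'][230:350,240:420,::-1];cv2.imwrite('pics/c3.png',cv2.resize(c,None,fx=4.4,fy=4.4,interpolation=cv2.INTER_CUBIC))
c=load('side1')['im'][170:290,230:400,::-1];cv2.imwrite('pics/c4.png',cv2.resize(c,None,fx=4.6,fy=4.6,interpolation=cv2.INTER_CUBIC))
E
```

```text
(310, 284) [-4.8 10.7  9.6]
(310, 290) [-4.7 11.1 15.9]
(330, 284) [ 3.5 11.2 10.6]
(330, 300) [ 3.2 11.1 24.4]
(311, 310) [-3.8 11.2 32.1]
(311, 330) [-3.5 12.2 46.5]
(330, 330) [ 2.6 12.1 46.3]
(292, 300) [-12.    6.7  16.3]
(345, 300) [ 9.4  7.7 18. ]
(292, 320) [-10.8   7.3  32.3]
```

View pics/c3.png

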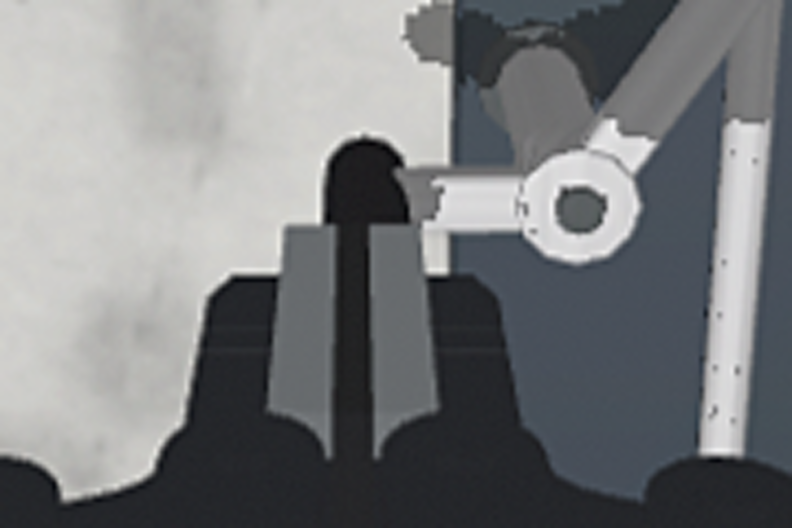

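View pics/c4.png

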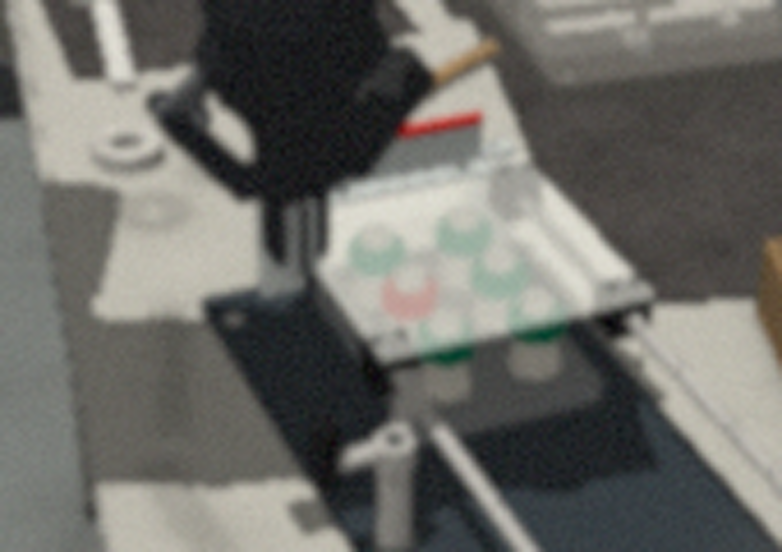

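```bash
python3 - <<'E'
from h import *
N=np.load('nest.npz');g=lambda x,y,z:np.r_[N['R']@np.array([x,y])/1000+N['t'],z]
m=load('wrist1')
print('red,hub,stud',proj(m,[g(-26,88,.068),g(-94,-52,.076),g(-128,-52,.094)]))
e=np.array([0.4429,-0.0208,0.1581]);s=load('side1')
for dz in(-25,-17,-9,0,9):
    print(dz,'wrist +y edge',proj(m,[e+np.r_[N['R']@[0,.011],dz/1000]])[0].round(1),'side -y edge',proj(s,[e+np.r_[N['R']@[0,-.011],dz/1000]])[0].round(1))
d=s['d'];im=s['im']
for y in range(215,245,2):print(y,[(im[y,x].sum()//3, round(float(dep(s,(x,y))[2]-e[2]),3)) for x in (286,290,294,298)])
E
```

```text
red,hub,stud [[493.08579059  59.54041102]
 [372.08967612 277.70629147]
 [323.70776239 289.3023455 ]]
-25 wrist +y edge [321.4 253.9] side -y edge [295.8 241.2]
-17 wrist +y edge [321.4 259.7] side -y edge [295.7 238. ]
-9 wrist +y edge [321.4 266.1] side -y edge [295.7 234.7]
0 wrist +y edge [321.5 273.9] side -y edge [295.6 231. ]
9 wrist +y edge [321.5 282.7] side -y edge [295.5 227.3]
215 [(np.uint64(110), 0.031), (np.uint64(31), 0.038), (np.uint64(76), 0.037), (np.uint64(81), 0.035)]
217 [(np.uint64(115), 0.025), (np.uint64(33), 0.033), (np.uint64(90), 0.034), (np.uint64(80), 0.033)]
219 [(np.uint64(119), -0.103), (np.uint64(32), 0.029), (np.uint64(87), 0.031), (np.uint64(81), 0.027)]
221 [(np.uint64(122), -0.11), (np.uint64(31), 0.026), (np.uint64(87), 0.025), (np.uint64(84), 0.023)]
223 [(np.uint64(128), -0.115), (np.uint64(31), 0.02), (np.uint64(91), 0.019), (np.uint64(81), 0.018)]
225 [(np.uint64(140), -0.122), (np.uint64(34), 0.014), (np.uint64(91), 0.015), (np.uint64(90), 0.012)]
227 [(np.uint64(150), -0.128), (np.uint64(81), 0.01), (np.uint64(95), 0.01), (np.uint64(112), 0
[... 152 characters left out ...]
64(121), -0.139), (np.uint64(107), -0.143), (np.uint64(59), -0.134)]
233 [(np.uint64(100), -0.146), (np.uint64(102), -0.145), (np.uint64(77), -0.146), (np.uint64(53), -0.142)]
235 [(np.uint64(67), -0.145), (np.uint64(64), -0.146), (np.uint64(38), -0.148), (np.uint64(48), -0.145)]
237 [(np.uint64(42), -0.146), (np.uint64(50), -0.145), (np.uint64(34), -0.148), (np.uint64(38), -0.147)]
239 [(np.uint64(34), -0.145), (np.uint64(30), -0.148), (np.uint64(30), -0.144), (np.uint64(34), -0.148)]
241 [(np.uint64(32), -0.147), (np.uint64(34), -0.147), (np.uint64(39), -0.145), (np.uint64(34), -0.144)]
243 [(np.uint64(30), -0.146), (np.uint64(38), -0.146), (np.uint64(34), -0.145), (np.uint64(32), -0.145)]
```

```bash
python3 - <<'E'
from h import *
m=load('wrist0');e=np.array([.5247,0,.2286])
for p in [(205,298),(190,310),(212,300),(435,298),(425,300),(450,310),(200,340)]:print(p,((dep(m,p)-e)*1000).round(1))
s=load('side0')
c=s['im'][80:210,270:400,::-1];cv2.imwrite('pics/c5.png',cv2.resize(c,None,fx=4.6,fy=4.6,interpolation=cv2.INTER_CUBIC))
for y in range(160,190,2):print(y,[(x,round(float(dep(s,(x,y))[2]-e[2]),3)) for x in (298,301,304,307,356,360,364,368)])
E
```

```text
(205, 298) [-44.8  11.1  23.1]
(190, 310) [-47.7  10.6  31.4]
(212, 300) [-43.5   8.2  19.3]
(435, 298) [43.8 10.7 22.4]
(425, 300) [41.9  6.8 16.7]
(450, 310) [46.1 11.1 32.1]
(200, 340) [-43.4   1.4  36.4]
160 [(298, 0.075), (301, 0.077), (304, 0.066), (307, 0.067), (356, 0.065), (360, 0.062), (364, 0.065), (368, 0.064)]
162 [(298, 0.073), (301, 0.071), (304, 0.067), (307, 0.064), (356, 0.062), (360, 0.062), (364, 0.056), (368, -0.133)]
164 [(298, 0.069), (301, 0.068), (304, 0.065), (307, 0.067), (356, 0.057), (360, 0.056), (364, -0.166), (368, -0.141)]
166 [(298, 0.065), (301, 0.062), (304, 0.061), (307, 0.063), (356, 0.053), (360, -0.17), (364, -0.174), (368, -0.152)]
168 [(298, 0.06), (301, 0.057), (304, 0.057), (307, 0.058), (356, 0.047), (360, -0.175), (364, -0.176), (368, -0.162)]
170 [(298, -0.228), (301, -0.228), (304, 0.052), (307, 0.054), (356, 0.045), (360, -0.179), (364, -0.18), (368, -0.166)]
172 [(298, -0.23), (301, -0.229), (304, 0.047), (307, 0.046), (356, 0.04), (360, -0.181), (364, -0.184), (368, -0.173)]
174 [(298, -0.226), (301, -0.228), (304, 0.045), (307, 0.04
[... 220 characters left out ...]
04, 0.035), (307, 0.036), (356, 0.027), (360, -0.195), (364, -0.197), (368, -0.19)]
180 [(298, -0.228), (301, -0.228), (304, 0.03), (307, 0.03), (356, -0.201), (360, -0.205), (364, -0.203), (368, -0.196)]
182 [(298, -0.232), (301, -0.232), (304, 0.026), (307, 0.025), (356, -0.208), (360, -0.209), (364, -0.206), (368, -0.201)]
184 [(298, -0.231), (301, -0.232), (304, -0.231), (307, 0.022), (356, -0.213), (360, -0.212), (364, -0.21), (368, -0.209)]
186 [(298, -0.229), (301, -0.231), (304, -0.229), (307, -0.226), (356, -0.213), (360, -0.211), (364, -0.212), (368, -0.211)]
188 [(298, -0.229), (301, -0.226), (304, -0.227), (307, -0.231), (356, -0.211), (360, -0.214), (364, -0.215), (368, -0.218)]
```

View pics/c5.png

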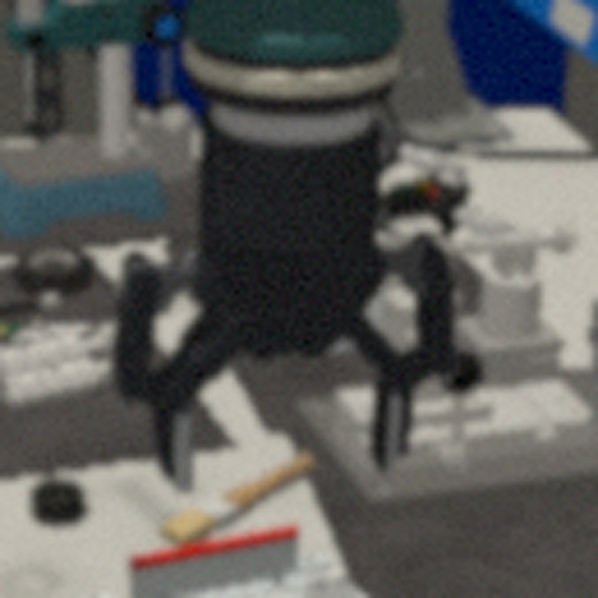

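Both cameras put the shut fingertips about 8 mm behind the reported TCP, where the text says 25 mm ahead. I'll test it safely by sweeping past the stud with TCP z = 0.100. The catch moves only if the text is right.

Emit:
send_rows --pt "0 0 -30 0 0 0 -1" --pt "0 0 -58 0 0 0 -1" --pt "0 0 -58 0 0 0 -1" --pt "2 -5 -58 0 0 0 -1" --pt "4 -10 -58 0 0 0 -1"

```text
time_s: 1.75
ee_pos: [0.4482, -0.0316, 0.1027]
eef_rot: [-1.569, -0.001, -1.394]
ft_force: [0.1, 1.0, 0.1]
width: 0.0002
```

Emit:
send_rows --pt "2 -5 0 0 0 0 -1" --pt "4 -10 0 0 0 0 -1" --pt "7 -16 0 0 0 0 -1" --pt "10 -23 0 0 0 0 -1" --pt "10 -23 0 0 0 0 -1"

```text
time_s: 2.25
ee_pos: [0.4575, -0.0549, 0.1011]
eef_rot: [-1.571, -0.0, -1.395]
ft_force: [0.4, 0.3, 0.7]
width: 0.0001
```

```bash
python3 look.py 2 wrist side; python3 - <<'E'
from h import *
c=load('side2')['im'][190:310,230:400,::-1];cv2.imwrite('pics/c6.png',cv2.resize(c,None,fx=4.6,fy=4.6,interpolation=cv2.INTER_CUBIC))
E
```

```text
{'time_s': np.float64(2.25), 'ee_pos': array([ 0.4575, -0.0549,  0.1011]), 'eef_rot': array([-1.5706e+00, -3.0000e-04, -1.3947e+00]), 'ft_force': array([0.4277, 0.2699, 0.6597]), 'width': np.float64(0.0001)}
nest tcp [-121.3  -59.7] wrist tip px [321.3 273.6]
nest tcp [-121.3  -59.7] side tip px [304.3 269.2]
```

View pics/wrist2.png

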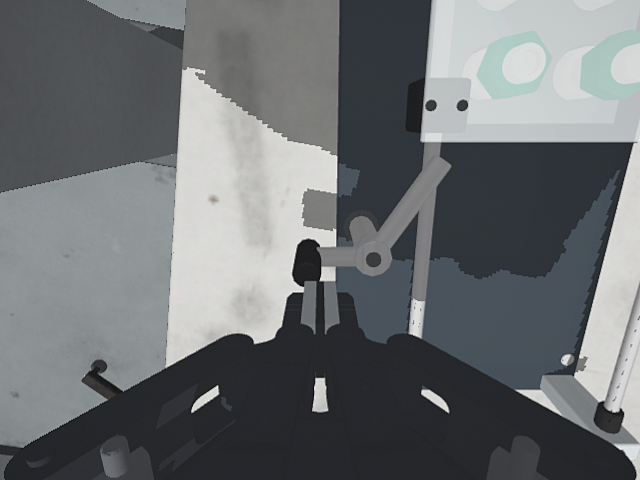

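View pics/c6.png

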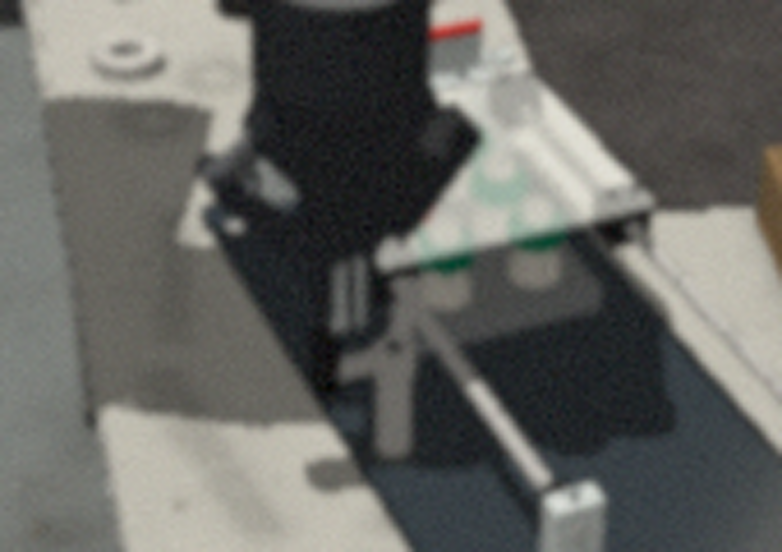

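The test is clear. The fingers passed over the stud with no force, and the catch is still engaged with its stud at (307,262). So the real tip is about 8 mm behind the TCP, and I'll use tip z = TCP z + 8 mm. Now back off, go down and push the stud.

Emit:
send_rows --pt "-7 17 0 0 0 0 -1" --pt "-14 33 0 0 0 0 -1" --pt "-14 34 -15 0 0 0 -1" --pt "-14 34 -30 0 0 0 -1" --pt "-14 34 -30 0 0 0 -1"

```text
time_s: 2.85
ee_pos: [0.4419, -0.0195, 0.0699]
eef_rot: [-1.573, 0.001, -1.393]
ft_force: [0.4, -0.2, 0.6]
width: -0.0001
```

Emit:
send_rows --pt "1 -7 0 0 0 0 -1" --pt "3 -12 0 0 0 0 -1" --pt "5 -17 0 0 0 0 -1" --pt "7 -22 0 0 0 0 -1" --pt "9 -25 0 0 0 0 -1"

```text
time_s: 3.35
ee_pos: [0.4523, -0.0456, 0.0713]
eef_rot: [-1.571, -0.0, -1.394]
ft_force: [-0.6, 1.7, 0.5]
width: 0.0
```

Emit:
send_rows --pt "2 -4 0 0 0 0 -1" --pt "4 -7 0 0 0 0 -1" --pt "5 -9 0 0 0 0 -1" --pt "5 -9 0 0 0 0 -1"

```text
time_s: 3.75
ee_pos: [0.4576, -0.0542, 0.0712]
eef_rot: [-1.57, 0.0, -1.394]
ft_force: [0.9, 1.6, 0.1]
width: 0.0001
```

```bash
python3 look.py 3 wrist side; python3 - <<'E'
from h import *
c=load('side3')['im'][190:310,230:400,::-1];cv2.imwrite('pics/c7.png',cv2.resize(c,None,fx=4.6,fy=4.6,interpolation=cv2.INTER_CUBIC))
E
```

```text
{'time_s': np.float64(3.75), 'ee_pos': array([ 0.4576, -0.0542,  0.0712]), 'eef_rot': array([-1.57  ,  0.    , -1.3938]), 'ft_force': array([0.8849, 1.5737, 0.1438]), 'width': np.float64(0.0001)}
nest tcp [-121.1  -58.9] wrist tip px [321.3 273.5]
nest tcp [-121.1  -58.9] side tip px [304.4 280.1]
```

View pics/wrist3.png

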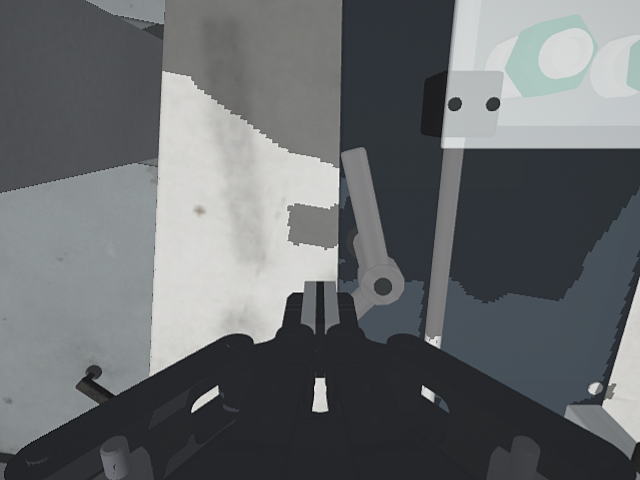

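View pics/c7.png

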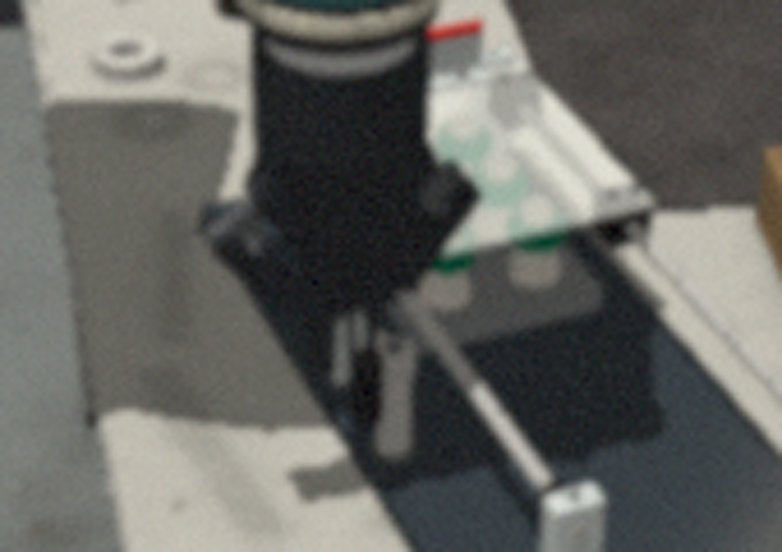

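The catch has turned to about 0.8 rad: its arm now points away from the guard's path, and the hub is at (383,287). Next I back off, lift, and go over to the outer side of the flange.

Emit:
send_rows --pt "-2 10 0 0 0 0 -1" --pt "-2 10 40 0 0 0 -1" --pt "-2 10 80 0 0 0 -1" --pt "0 20 110 0 0 0 -1" --pt "10 60 110 0 0 0 -1"

```text
time_s: 4.35
ee_pos: [0.4684, 0.005, 0.1847]
eef_rot: [-1.566, -0.003, -1.397]
ft_force: [1.1, -0.3, -0.8]
width: 0.0004
```

Emit:
send_rows --pt "16 50 0 0 0 0 -1" --pt "32 100 0 0 0 0 -1" --pt "48 150 0 0 0 0 -1" --pt "64 211 0 0 0 0 -1" --pt "64 211 0 0 0 0 -1"

```text
time_s: 4.85
ee_pos: [0.5308, 0.2212, 0.1806]
eef_rot: [-1.571, 0.0, -1.391]
ft_force: [-0.0, -0.9, -0.5]
width: -0.0001
```

Emit:
send_rows --pt "0 0 0 0 0 0 -1" --pt "0 0 0 0 0 0 -1"

```text
time_s: 5.05
ee_pos: [0.5303, 0.2174, 0.1808]
eef_rot: [-1.572, -0.0, -1.393]
ft_force: [0.1, -0.3, 0.1]
width: -0.0002
```

```bash
python3 look.py 4 wrist side
```

```text
{'time_s': np.float64(5.05), 'ee_pos': array([0.5303, 0.2174, 0.1808]), 'eef_rot': array([-1.5716e+00, -5.0000e-04, -1.3926e+00]), 'ft_force': array([ 0.1293, -0.3026,  0.1202]), 'width': np.float64(-0.0002)}
nest tcp [ -1.5 195.6] wrist tip px [321.4 273.5]
nest tcp [ -1.5 195.6] side tip px [310.8 175.1]
```

View pics/side4.png

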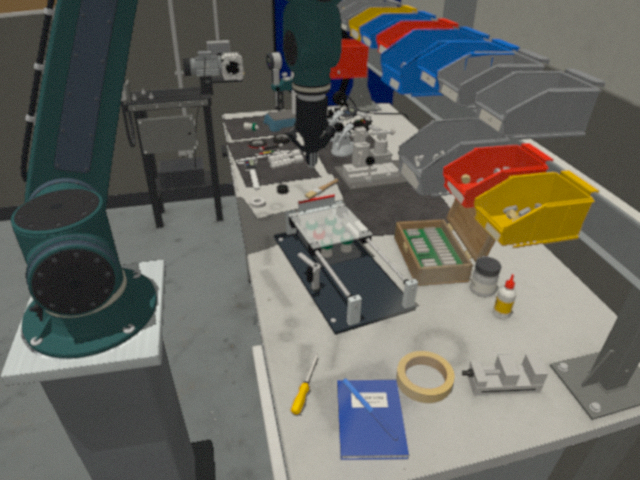

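View pics/wrist4.png

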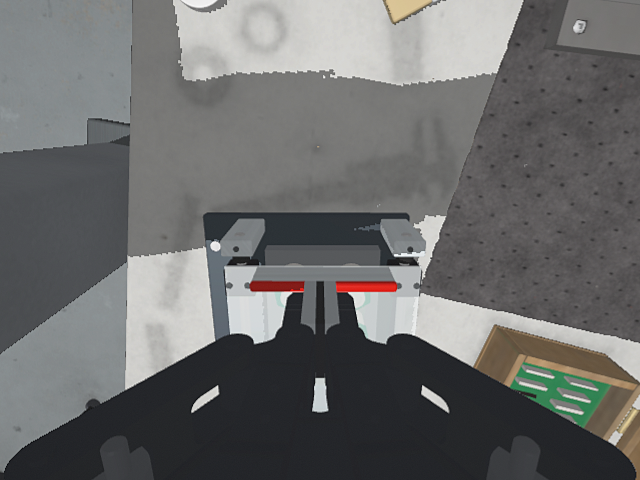

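```bash
python3 - <<'E'
from h import *
m=load('wrist4');N=np.load('nest.npz')
for p in [(250,281),(250,291),(397,281),(397,291)]:print(p,(N['R'].T@(ray(m,p,.109)[:2]-N['t'])*1000).round(1))
m=load('side4');hs=cv2.cvtColor(m['im'],cv2.COLOR_RGB2HSV)
print([ (dep(m,p)*1000).round() for p in [(308,201),(325,197)]])
E
```

```text
(250, 281) [-49.2 169.2]
(250, 291) [-49.6 161.8]
(397, 281) [ 49.4 169.3]
(397, 291) [ 49.8 161.9]
[array([516., 182., 103.]), array([560., 187., 106.])]
```

Emit:
send_rows --pt "0 0 -40 0 0 0 -1" --pt "0 0 -75 0 0 0 -1" --pt "0 0 -97 0 0 0 -1" --pt "0 0 -97 0 0 0 -1" --pt "0 0 -97 0 0 0 -1"

```text
time_s: 5.65
ee_pos: [0.5311, 0.2163, 0.0849]
eef_rot: [-1.571, -0.0, -1.395]
ft_force: [0.4, 0.1, 0.6]
width: 0.0002
```

```bash
python3 look.py 5 wrist side;python3 - <<'E'
from h import *
c=load('side5')['im'][130:250,250:420,::-1];cv2.imwrite('pics/c8.png',cv2.resize(c,None,fx=4.6,fy=4.6,interpolation=cv2.INTER_CUBIC))
E
```

```text
{'time_s': np.float64(5.65), 'ee_pos': array([0.5311, 0.2163, 0.0849]), 'eef_rot': array([-1.5706e+00, -1.0000e-04, -1.3949e+00]), 'ft_force': array([0.3926, 0.0832, 0.6493]), 'width': np.float64(0.0002)}
nest tcp [ -1.  194.4] wrist tip px [321.3 273.5]
nest tcp [ -1.  194.4] side tip px [311.1 208.6]
```

View pics/wrist5.png

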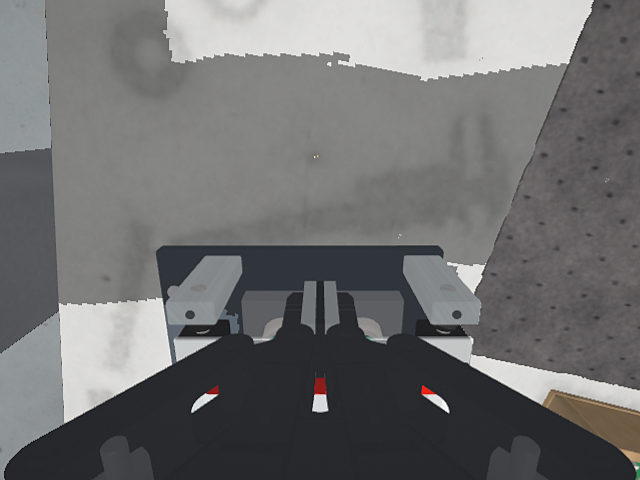

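View pics/c8.png

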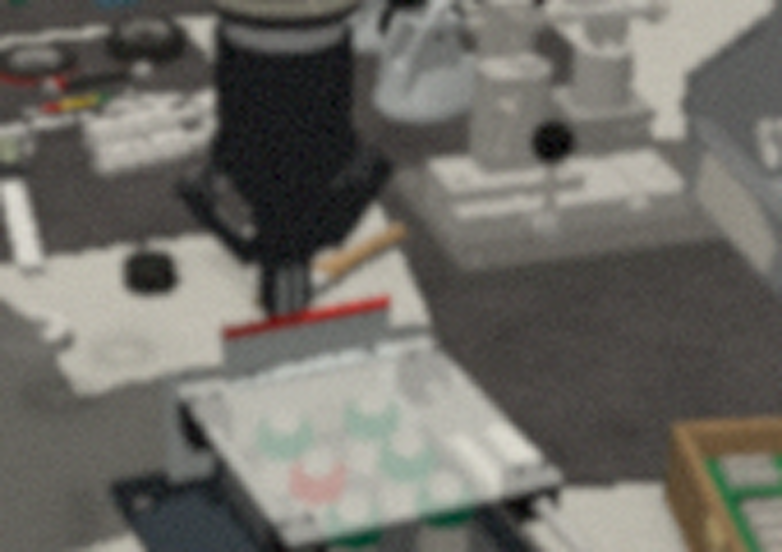

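The finger stands just outside the flange, with the flange hiding its tip in the side view. I'll push along nest -y in moderate steps.

Emit:
send_rows --pt "2 -10 0 0 0 0 -1" --pt "3 -16 0 0 0 0 -1" --pt "4 -22 0 0 0 0 -1" --pt "5 -28 0 0 0 0 -1" --pt "6 -34 0 0 0 0 -1"

```text
time_s: 6.25
ee_pos: [0.5372, 0.1825, 0.0842]
eef_rot: [-1.57, 0.0, -1.394]
ft_force: [0.5, 1.8, 0.4]
width: -0.0
```

Emit:
send_rows --pt "2 -10 0 0 0 0 -1" --pt "3.6 -20 0 0 0 0 -1" --pt "5.4 -30 0 0 0 0 -1" --pt "7.2 -40 0 0 0 0 -1" --pt "9 -50 0 0 0 0 -1"

```text
time_s: 6.75
ee_pos: [0.5462, 0.132, 0.0841]
eef_rot: [-1.571, 0.0, -1.394]
ft_force: [0.8, 1.9, 0.9]
width: -0.0002
```

Emit:
send_rows --pt "2 -10 0 0 0 0 -1" --pt "3.6 -20 0 0 0 0 -1" --pt "5.4 -30 0 0 0 0 -1" --pt "7.2 -40 0 0 0 0 -1" --pt "9 -50 0 0 0 0 -1"

```text
time_s: 7.25
ee_pos: [0.555, 0.0822, 0.084]
eef_rot: [-1.571, 0.0, -1.394]
ft_force: [-1.9, 2.0, 0.4]
width: 0.0002
```

Emit:
send_rows --pt "2 -10 0 0 0 0 -1" --pt "3.6 -20 0 0 0 0 -1" --pt "5.4 -30 0 0 0 0 -1" --pt "6.5 -36 0 0 0 0 -1" --pt "7.4 -41 0 0 0 0 -1"

```text
time_s: 7.75
ee_pos: [0.5624, 0.0414, 0.084]
eef_rot: [-1.571, 0.0, -1.394]
ft_force: [-1.1, 1.0, -0.4]
width: -0.0004
```

```bash
python3 look.py 6 side
```

```text
{'time_s': np.float64(7.75), 'ee_pos': array([0.5624, 0.0414, 0.084 ]), 'eef_rot': array([-1.571 ,  0.    , -1.3941]), 'ft_force': array([-1.079 ,  1.0052, -0.3909]), 'width': np.float64(-0.0004)}
nest tcp [-1.  16.6] side tip px [340.4 244.5]
```

View pics/side6.png

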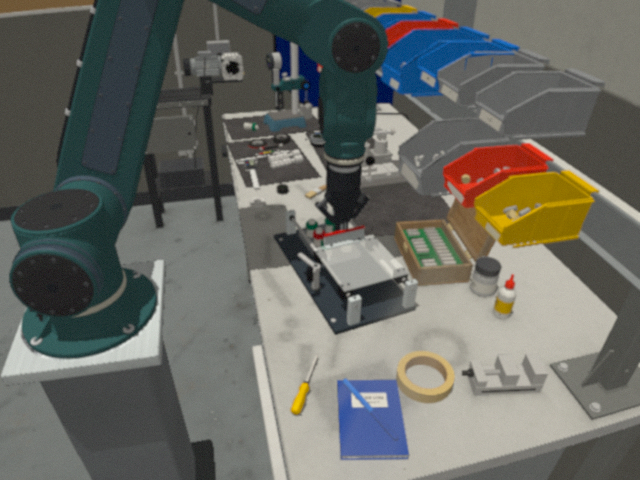

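Emit:
send_rows --pt "0.4 -2 0 0 0 0 -1" --pt "0.7 -4 0 0 0 0 -1" --pt "1.1 -6 0 0 0 0 -1" --pt "1.1 -6 0 0 0 0 -1"

```text
time_s: 8.2
ee_pos: [0.5636, 0.0359, 0.0841]
eef_rot: [-1.571, -0.0, -1.394]
ft_force: [-0.5, -1.1, 0.1]
width: 0.0
```

Emit:
send_rows --pt "0.2 -1 0 0 0 0 -1" --pt "0.4 -2 0 0 0 0 -1" --pt "0.4 -2 0 0 0 0 -1"

```text
time_s: 8.5
ee_pos: [0.5639, 0.0339, 0.0841]
eef_rot: [-1.571, -0.0, -1.394]
ft_force: [0.1, 0.7, -0.1]
width: 0.0002
```

Emit:
send_rows --pt "0.2 -1 0 0 0 0 -1" --pt "0.2 -1 0 0 0 0 -1" --pt "0.4 -2 0 0 0 0 -1" --pt "0.4 -2 0 0 0 0 -1"

```text
time_s: 8.9
ee_pos: [0.5639, 0.0338, 0.0842]
eef_rot: [-1.57, 0.004, -1.393]
ft_force: [-2.1, 14.1, 4.0]
width: -0.0
```

```bash
python3 look.py 7 side scene;python3 - <<'E'
from h import *
c=load('side7')['im'][190:310,270:440,::-1];cv2.imwrite('pics/c9.png',cv2.resize(c,None,fx=4.6,fy=4.6,interpolation=cv2.INTER_CUBIC))
E
```

```text
{'time_s': np.float64(8.9), 'ee_pos': array([0.5639, 0.0338, 0.0842]), 'eef_rot': array([-1.5704,  0.0039, -1.3926]), 'ft_force': array([-2.1326, 14.1348,  3.9517]), 'width': np.float64(-0.0)}
nest tcp [-0.9  8.8] side tip px [341.8 246.2]
nest tcp [-0.9  8.8] scene tip px [304.7 238. ]
```

View pics/c9.png

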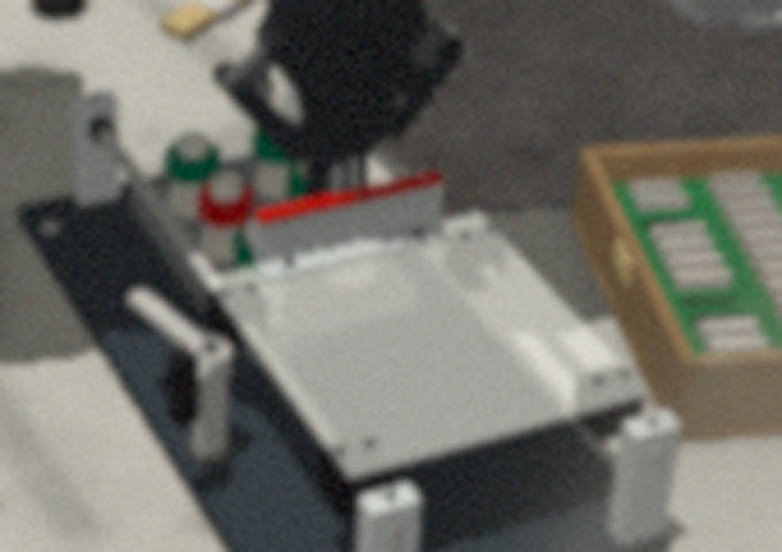

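The force rose to 14 N exactly where the stop should be, with the flange face at nest y = -2.2. The guard is fully open. I back off, lift 20 mm and go over the red coupling.

Emit:
send_rows --pt "-2 12 0 0 0 0 -1" --pt "-2 12 20 0 0 0 -1" --pt "-20 42 20 0 0 0 -1" --pt "-39 75 20 0 0 0 -1" --pt "-39 75 20 0 0 0 -1"

```text
time_s: 9.5
ee_pos: [0.5231, 0.1098, 0.1043]
eef_rot: [-1.572, 0.0, -1.391]
ft_force: [-0.4, -0.3, -0.1]
width: -0.0002
```

Emit:
send_rows --pt "0 0 0 0 0 0 -1" --pt "0 0 0 0 0 0 -1"

```text
time_s: 9.7
ee_pos: [0.5258, 0.1066, 0.1041]
eef_rot: [-1.57, -0.001, -1.394]
ft_force: [0.3, -0.0, -1.0]
width: 0.0002
```

```bash
python3 look.py 8 wrist side scene;python3 - <<'E'
from h import *
c=load('side8')['im'][170:290,270:440,::-1];cv2.imwrite('pics/c10.png',cv2.resize(c,None,fx=4.6,fy=4.6,interpolation=cv2.INTER_CUBIC))
E
```

```text
{'time_s': np.float64(9.7), 'ee_pos': array([0.5258, 0.1066, 0.1041]), 'eef_rot': array([-1.5704e+00, -5.0000e-04, -1.3940e+00]), 'ft_force': array([ 0.3037, -0.0132, -1.0025]), 'width': np.float64(0.0002)}
nest tcp [-25.6  87.3] wrist tip px [321.3 273.5]
nest tcp [-25.6  87.3] side tip px [318.7 224.4]
nest tcp [-25.6  87.3] scene tip px [294.7 250.4]
```

View pics/wrist8.png

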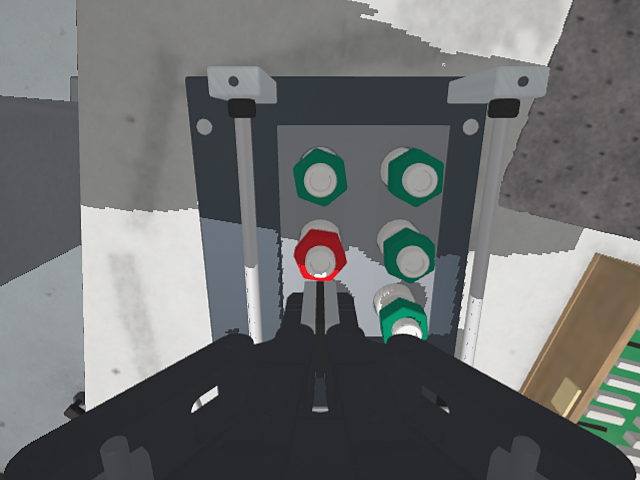

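View pics/c10.png

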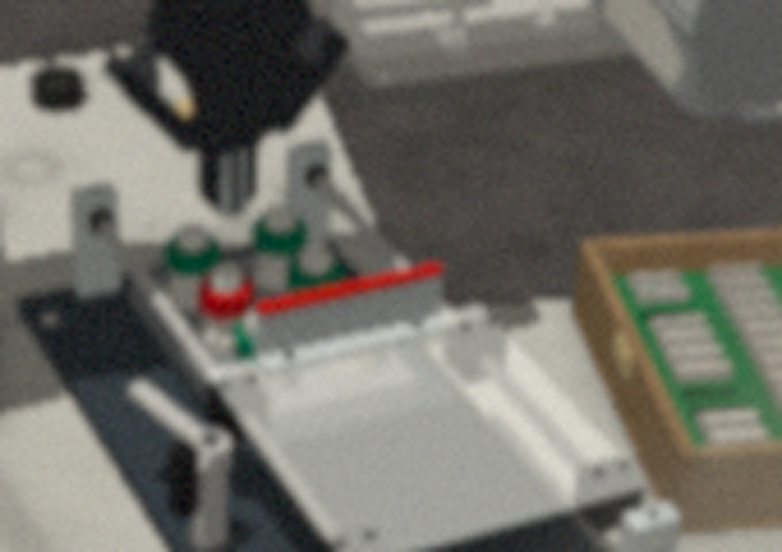

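```bash
python3 - <<'E'
from h import *
m=load('wrist8');s=load('side8');N=np.load('nest.npz')
r=ray(m,(319.5,260.5),.068);print('red',r,N['R'].T@(r[:2]-N['t'])*1000, dep(m,(319,262)))
print('tip wrist',[dep(m,p).round(4) for p in((309,283),(332,283))])
for y in range(208,222):print(y,[np.round(dep(s,(x,y))[2],3) for x in(316,319,322)])
E
```

```text
red [0.52435978 0.1092673  0.068     ] [-26.5094241   90.15138344] [0.524424   0.10730816 0.06542657]
tip wrist [array([0.5186, 0.1168, 0.1141]), array([0.5281, 0.1183, 0.1135])]
208 [np.float64(0.13), np.float64(0.132), np.float64(0.127)]
209 [np.float64(0.126), np.float64(0.128), np.float64(0.126)]
210 [np.float64(0.126), np.float64(0.126), np.float64(0.123)]
211 [np.float64(0.122), np.float64(0.123), np.float64(0.12)]
212 [np.float64(0.122), np.float64(0.123), np.float64(0.119)]
213 [np.float64(0.117), np.float64(0.118), np.float64(0.116)]
214 [np.float64(0.115), np.float64(0.113), np.float64(0.113)]
215 [np.float64(0.105), np.float64(0.114), np.float64(0.111)]
216 [np.float64(-0.0), np.float64(0.108), np.float64(0.0)]
217 [np.float64(0.0), np.float64(-0.0), np.float64(0.001)]
218 [np.float64(0.003), np.float64(0.001), np.float64(-0.001)]
219 [np.float64(0.001), np.float64(-0.0), np.float64(-0.001)]
220 [np.float64(0.0), np.float64(0.001), np.float64(-0.001)]
221 [np.float64(0.062), np.float64(0.002), np.float64(-0.001)]
```

The measured tip height is about 0.112, so going down 24 mm leaves 20 mm above the coupling's top. Then I hold.

Emit:
send_rows --pt "-0.6 0.7 -8 0 0 0 -1" --pt "-0.6 0.7 -16 0 0 0 -1" --pt "-0.6 0.7 -24 0 0 0 -1" --pt "-0.6 0.7 -24 0 0 0 -1" --pt "-0.6 0.7 -24 0 0 0 -1"

```text
time_s: 10.35
ee_pos: [0.5245, 0.1077, 0.0798]
eef_rot: [-1.571, 0.0, -1.394]
ft_force: [0.6, -0.1, 0.2]
width: 0.0
```

Emit:
send_rows --pt "0 0 0 0 0 0 -1" --pt "0 0 0 0 0 0 -1" --pt "0 0 0 0 0 0 -1" --pt "0 0 0 0 0 0 -1" --pt "0 0 0 0 0 0 -1"

```text
time_s: 10.85
ee_pos: [0.5248, 0.1077, 0.0802]
eef_rot: [-1.571, 0.0, -1.394]
ft_force: [0.2, -0.3, -0.1]
width: -0.0001
```

```bash
python3 look.py 9 wrist side scene;python3 - <<'E'
from h import *
m=load('wrist9');s=load('side9')
c=s['im'][170:290,270:440,::-1];cv2.imwrite('pics/c11.png',cv2.resize(c,None,fx=4.6,fy=4.6,interpolation=cv2.INTER_CUBIC))
print('tip wrist',[dep(m,p).round(4) for p in((309,283),(332,283))])
for y in range(216,234):print(y,[np.round(dep(s,(x,y))[2],3) for x in(316,319,322)])
E
```

```text
{'time_s': np.float64(10.85), 'ee_pos': array([0.5248, 0.1077, 0.0802]), 'eef_rot': array([-1.5706,  0.    , -1.3938]), 'ft_force': array([ 0.1882, -0.2906, -0.1311]), 'width': np.float64(-0.0001)}
nest tcp [-26.4  88.5] wrist tip px [321.3 273.5]
nest tcp [-26.4  88.5] side tip px [318.1 232.6]
nest tcp [-26.4  88.5] scene tip px [295.  257.4]
tip wrist [array([0.5175, 0.1177, 0.0898]), array([0.5271, 0.1191, 0.0891])]
216 [np.float64(0.107), np.float64(0.108), np.float64(0.107)]
217 [np.float64(0.106), np.float64(0.107), np.float64(0.105)]
218 [np.float64(0.102), np.float64(0.105), np.float64(0.104)]
219 [np.float64(0.1), np.float64(0.1), np.float64(0.097)]
220 [np.float64(0.097), np.float64(0.096), np.float64(0.096)]
221 [np.float64(0.093), np.float64(0.094), np.float64(0.093)]
222 [np.float64(0.094), np.float64(0.091), np.float64(0.091)]
223 [np.float64(0.087), np.float64(0.089), np.float64(0.087)]
224 [np.float64(0.084), np.float64(0.086), np.float64(0.082)]
225 [np.float64(0.054), np.float64(0.01), np.float64(0.026)]
226 [np.float64(0.049), np.float64(0.026), np.float64(0.026)]
227 [np.float64(0.048), np.float64(0.067), np.float64(0.025)]
228 [np.float64(0.068), np.float64(0.064), np.float64(0.026)]
229 [np.float64(0.065), np.float64(0.064), np.float64(0.06)]
230 [np.float64(0.065), np.float64(0.066), np.float64(0.062)]
231 [np.float64(0.063), np.float64(0.064), np.float64(0.058)]
232 [np.float64(0.06), np.float64(0.061), np.float64(0.059)]
233 [np.float64(0.061), np.float64(0.06), np.float64(0.062)]
```

View pics/c11.png

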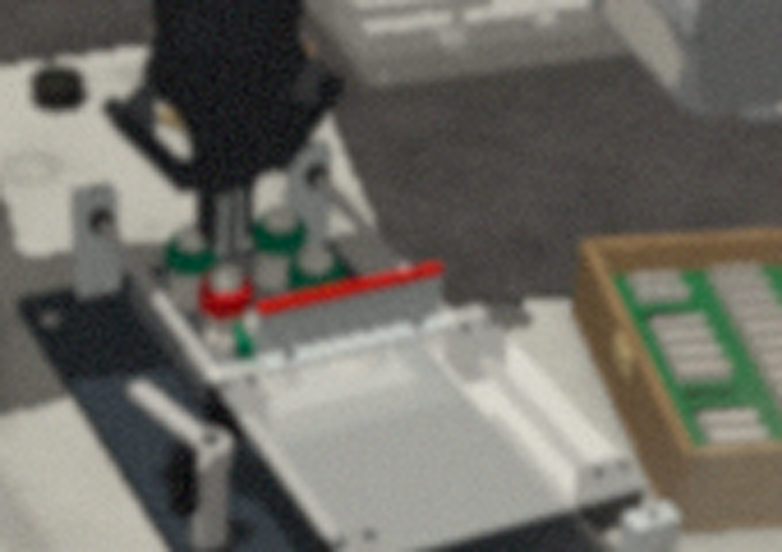

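View pics/wrist9.png

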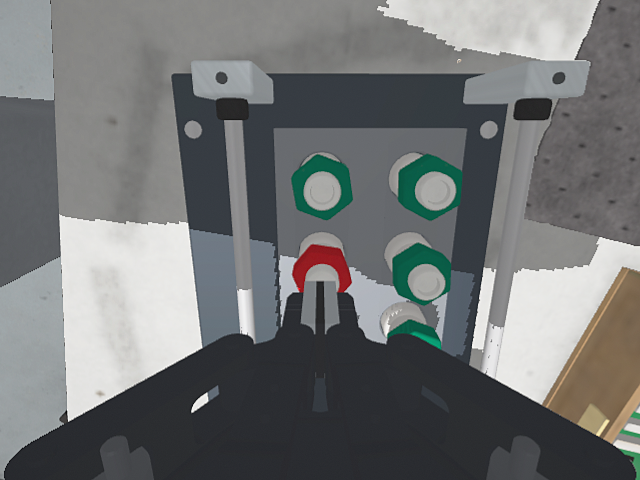

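The tip stands about 2 cm above the red coupling's top (the white end at (321,270) disappears under the fingers), with no contact force. I'll hold here.

Emit:
send_rows --pt "0 0 0 0 0 0 -1" --pt "0 0 0 0 0 0 -1" --pt "0 0 0 0 0 0 -1" --pt "0 0 0 0 0 0 -1" --pt "0 0 0 0 0 0 -1"

```text
time_s: 11.5
ee_pos: [0.5247, 0.1077, 0.0801]
eef_rot: [-1.571, -0.0, -1.394]
ft_force: [-0.0, -0.2, 0.1]
width: 0.0
```

Emit:
send_rows --pt "0 0 0 0 0 0 -1" --pt "0 0 0 0 0 0 -1" --pt "0 0 0 0 0 0 -1" --pt "0 0 0 0 0 0 -1" --pt "0 0 0 0 0 0 -1"

```text
time_s: 12.0
ee_pos: [0.5247, 0.1077, 0.0801]
eef_rot: [-1.571, 0.0, -1.394]
ft_force: [-0.0, -0.5, -0.9]
width: 0.0002
```

Emit:
send_rows --pt "0 0 0 0 0 0 -1" --pt "0 0 0 0 0 0 -1" --pt "0 0 0 0 0 0 -1" --pt "0 0 0 0 0 0 -1" --pt "0 0 0 0 0 0 -1"

```text
time_s: 12.5
ee_pos: [0.5247, 0.1077, 0.0801]
eef_rot: [-1.571, 0.0, -1.394]
ft_force: [-0.7, -0.4, -0.2]
width: 0.0001
```

Emit:
send_rows --pt "0 0 0 0 0 0 -1" --pt "0 0 0 0 0 0 -1" --pt "0 0 0 0 0 0 -1" --pt "0 0 0 0 0 0 -1" --pt "0 0 0 0 0 0 -1"

```text
time_s: 13.0
ee_pos: [0.5247, 0.1077, 0.0801]
eef_rot: [-1.571, -0.0, -1.394]
ft_force: [-0.0, -0.0, -0.1]
width: -0.0003
```

Emit:
send_rows --pt "0 0 0 0 0 0 -1" --pt "0 0 0 0 0 0 -1" --pt "0 0 0 0 0 0 -1" --pt "0 0 0 0 0 0 -1" --pt "0 0 0 0 0 0 -1"

```text
time_s: 13.5
ee_pos: [0.5247, 0.1077, 0.0801]
eef_rot: [-1.571, 0.0, -1.394]
ft_force: [0.2, -0.8, -0.3]
width: -0.0001
```

```bash
python3 look.py 10 side; python3 -c "
from workcell import finish_job;print(finish_job())"
```

```text
{'time_s': np.float64(13.5), 'ee_pos': array([0.5247, 0.1077, 0.0801]), 'eef_rot': array([-1.5709,  0.    , -1.3938]), 'ft_force': array([ 0.1711, -0.7944, -0.3373]), 'width': np.float64(-0.0001)}
nest tcp [-26.5  88.6] side tip px [318.1 232.6]
the job is handed in; nothing more can be done
None
```

The job is handed in, and the arm finished pointing down at the red-nutted coupling. I pushed the catch stud round to about 0.8 rad, then pushed the guard open by its flange. It reached its stop: the force rose to 14 N with the flange face at nest y ≈ -2 mm. The shut fingertips then held about 2 cm above the red coupling in seat (-26, 88) for roughly 3 s, ending at 13.5 s.

**Last checks:** the tip was within about 1 mm sideways of the coupling's centre and at z ≈ 0.088 m, against its top at 0.068 m. Contact force was about zero. The last pictures I viewed, taken as the hold began, showed the catch clear, the guard open and the couplings I could see still standing in their seats. I took one more side picture just before handing in but did not view it. I did not measure the other bench items before and after.

**One disagreement:** both cameras put the shut fingertips about 8 mm behind the reported TCP, where the text says 25 mm ahead of it. A trial sweep with the TCP at z = 0.100 m passed over the stud without touching it, which agreed with the cameras. All my heights use the measured tip.

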